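# Dispense one specimen mount and slide it into the mounting nest

## Robot

A 6-joint arm with a two-finger parallel gripper is mounted at the origin on the work surface. World frame = base frame: x ahead of the robot, y to its left, z up, the work surface at z = 0. Lengths are in m, angles in rad, forces in N, time in s.
With the tool pointing down it reaches from about 0.35 to 0.775 m from the base axis. Payload 5.5 kg.
Tool frame: the origin (TCP) lies at the very end of the fingers, on their centre line; the grasp point (between the pads) lies 19 mm behind it; z points along the fingers, y is the line along which they close (so a half turn about z gives the same grasp; the last joint's range is limited). The gripper opens to 85 mm and grips with 20 to 120 N. Pads are 22 mm wide; open, the fingers measure 114 mm over their backs; the gripper's body (76 mm by 85 mm) begins 54 mm behind the grasp point. The pads swing forward as they close: fully open they stand 13 mm farther back than shut.
Start: joints at [-1.377, 0.313, 0.046, 1.304, 0, 1.431], TCP at [0.188, -0.543, 0.201] pointing down, gripper open.
Joint ranges: [-2.76, 2.76], [-0.86, 1.69], [-1.03, 1.26], [-2.2, 2.34], [-1.47, 1.5], [-3.14, 3.14]. Speed limits (rad/s): [2.57, 2.57, 3.14, 3.14, 3.14, 3.14].

## Interface

Orientations are given as a unit quaternion [w, x, y, z].
In Python, from workcell import env, cams, ticket, spotter gives the robot as it stands.
- The arm moves only by the tool jog_arm, never from a script. Its argument "increments" is a list that holds one entry, the list of rows, each a list of 7 numbers: the shift along the tool's x, y, z in units of 0.25 m (1.0 is 0.25 m), then the turn, a rotation vector about the tool's x, y, z in units of 180 degrees (1.0 is 180 degrees), then the closure in counts, from 0 (fully open) to 255 (shut). A call has 1 to 20 rows; each row shifts and turns the commanded pose from where the row before left it, along the tool's axes as they then stand; what a row does not reach is not made up. A row lasts 1/10 s, in which the tool goes at most 50 mm and 8.59 degrees, less where a joint would pass 70% of its speed; a pose out of reach is approached as far as the arm can. A call with a number of a shift or a turn outside -1 to 1 is refused whole. A call with a gripper value outside its range is refused whole. The fingers move at their own pace and stop on an object; "force" is the grip in N (left out, the last holds). Time passes only in rows, so rows that do not move let the fingers close. It gives the time, the measured TCP pose, the force, the opening and the grip force at its end, in the units of the state.
- env.get_state(): the state, without advancing time (a new reading comes with each control period).
- cams.read_camera(name): name is "side" or "top" or "wrist"; returns a dict with "pixels" (384x512x3 uint8, red, green, blue), "fx", "fy", "cx", "cy" (pixels), "xyz" and "attitude" of the camera in the world; the wrist camera has in their place "mount" (4x4, takes a point from camera to tool coordinates, whose origin is the TCP and whose axes are the flange's). Camera axes: x right, y down, z forward; pixel columns grow to the right and rows downward; lengths in m; the calibration is good to about 2 mm. A picture is of the moment at which its call begins: read the wrist's pose just before it. There is no depth.
- ticket.hand_in(): hands the job in; it is judged then, once.
Trained networks look in the newest picture that a camera, given by its name, has taken for a name from the list of things; names that differ only in an ending like _2 or _b are one class to them, and where a whole thing is asked for, a point or a joint stands for the part that bears it (a point fixed in the world has none). Each returns a list of dicts, best first, with "conf" (0 to 1); they miss things now and then, are a little off and sometimes report something else, mostly with a low value. They report only what shows in the picture. A call takes as long as a camera call. They do not tell look-alikes from the thing itself.
- spotter.find_in(target, camera): "uv" ([column, row] in pixels, amid what is visible of it).
- spotter.cut_out(target, camera): "region" (384x512 bool, what is visible of it) and "uv" ([column, row] in pixels, amid what is visible of it).
- spotter.landmark_of(target, camera): "uv" ([column, row] in pixels: a listed point, or the origin of a listed thing).
The state is a dict: "clock": time; "joint_pos": joint angles; "qvel": joint speeds; "tau": joint torques, N m; "tcp_pos": TCP position; "orientation": TCP orientation; "wrist_force": force on the tool from outside, world axes, zero at the start; "ft_torque": the same for the moment, N m; "finger_gap": finger opening in m; "grip_force": force on a finger pad.
Only numpy, scipy, OpenCV 4.12 (cv2) and the standard library are available. Lean on these libraries where they do the work, as an engineer would, in place of code of your own. Each camera call takes 0.05 s, during which the arm holds its last target. There are 200 camera calls.

## Task

Press the plunger of the specimen-mount dispenser all the way down once and let it come back up, so that a single mount comes out on the bench. Then gently nudge that mount aside with your fingertips, sliding it flat along the bench into the U-shaped mounting nest until it rests against the nest's back wall. Do not pinch the mount or pick it up, do not bring out a second one, and leave the dishes, tweezers and other things on the bench where they are.

Things in the scene. Friction and masses are not known exactly. Their poses are not given: they have to be found in the camera images.
- dispenser: mount dispenser, screwed down: aluminium housing 115 mm long (own x -20 to +95 mm), 50 mm wide, 24 mm high, two 5 mm high feet to y +-38 mm at x = 65 mm; clear upright magazine tube 41 mm across to 56 mm above the bench; plunger axis at x = +65 mm. Origin on the bench under the tube's axis, z up. Mounts slide out on the bench to its own -x through a gate in the face at x = -20 mm
- mount_out (a point): point on the bench, 50 mm from the tube's axis, where the mount's centre lies after a full press, wholly outside the gate (a fast press throws it a little farther; a partial press leaves it stuck in the gate). When the plunger is let up, the next mount drops into the channel; another press would push that one out too
- plunger_top (a point): centre of the top of the black mushroom-shaped plunger knob (34 mm across, its flat top 26 mm across); 80 mm above the bench when up, 50 mm when fully down; it moves straight down
- plunger (a joint): plunger travel in m: 0 = up (at rest), 0.030 = fully down against its stop; a return spring takes about 3 N to start and 9 N fully down, and lifts the plunger again when released
- mount0: the lowest specimen mount in the dispenser, the one that will come out: plain aluminium disc 32 mm across and 10 mm high, about 22 g. Origin at the centre of its underside, z up
- mount1: the next mount in the stack, same size; it drops to the bench inside the dispenser when the plunger comes back up, and must stay in there
- nest_seat (a point): where a seated mount's centre lies, on the bench inside the nest, a dark steel U-shaped stop 8 mm high, screwed down. In this point's axes (z up) the U opens to -x: back wall face at x = 16 mm (16 thick, 76 wide), side walls at y = +-19 mm from there to x = -6 mm, then a mouth flaring to 59 mm wide at x = -17 mm. A seated mount (3 mm play each side) sticks out, so the finger stays outside
- dish_a: lidded clear Petri dish, 60 mm across, 15 mm high, standing beyond the exit side near the nest; a loose bystander, origin at the centre of its underside
- dish_b: lidded clear Petri dish, 90 mm across, 15 mm high; a loose bystander, origin at the centre of its underside
- dish_c: lidded clear Petri dish, 60 mm across, 15 mm high; a loose bystander, origin at the centre of its underside
- tweezers: steel tweezers lying flat, 122 mm long along their own x axis, 12 mm wide, 6 mm high, lying in front of the dispenser's exit; a loose bystander, origin at the centre of its underside
- vial: amber glass vial with black cap, 27 mm across, 46 mm high, standing beside the dispenser near the nest; a loose bystander, origin at the centre of its underside
- tape: roll of paper tape lying flat, 54 mm across, 18 mm high; a loose bystander, origin at the centre of its underside
- gelbox: square clear-lidded chip box, 54 x 54 mm, 17 mm high; a loose bystander, origin at the centre of its underside
- knife: craft knife lying flat, about 145 mm long along its own x axis, 15 mm wide, 13 mm high; a loose bystander, origin at the centre of its underside
There are look-alikes about, which are no part of the job. Of the things that look like the dispenser, the largest one is meant. What is shaped like the part that bears nest_seat but yellow is not meant.

How it is judged:
By the outcome, as a careful person would: the job done as asked, in the order asked, and still so for the second after the job is handed in, with the robot touching nothing.
It also fails if it takes over 61 s, if anything falls off the work surface, if the arm or the gripper's body presses on something with over 40 N, if the wrist force passes 120 N, or if a joint passes its speed limit or range.

## Working session

There is one attempt and no reset: what is moved stays moved. The work goes in short steps, Python scripts to look and compute and a tool call to move; the robot and the scene stay as the last step left them, time stands still between calls to the robot, and variables do not carry over. Pictures are saved under pics/ and viewed, at most 10 in all, crops included, and the job is handed in when it is done.

Besides the shell and the picture viewer there is one more tool, called after "Call:" as name(argument=value, ...) on one line, values as JSON. jog_arm: Moves the arm, as the interface text tells. Shifts and turns lie within -1 to 1; 1 stands for 0.25 m of shift or 180 degrees of turn. Its arguments: {"type":"object","properties":{"increments":{"type":"array"},"force":{"type":"number"}},"required":["increments"]}

```bash
mkdir -p pics; ls
cat > h.py <<'E'
import numpy as np, cv2
from scipy.spatial.transform import Rotation as R
from workcell import env, cams, ticket, spotter
def rot(q): return R.from_quat([q[1],q[2],q[3],q[0]]).as_matrix()
def cam(name):
    s=env.get_state(); c=cams.read_camera(name)
    if 'mount' in c:
        T=np.eye(4); T[:3,:3]=rot(s['orientation']); T[:3,3]=s['tcp_pos']; T=T@np.array(c['mount'])
        c['R'],c['t']=T[:3,:3],T[:3,3]
    else:
        a=np.array(c['attitude'],float); c['R']=a if a.shape==(3,3) else rot(a); c['t']=np.array(c['xyz'])
    return c
def px2w(c,uv,z):
    d=c['R']@np.array([(uv[0]-c['cx'])/c['fx'],(uv[1]-c['cy'])/c['fy'],1]); return c['t']+d*(z-c['t'][2])/d[2]
def w2px(c,p):
    q=c['R'].T@(np.array(p)-c['t']); return np.array([c['fx']*q[0]/q[2]+c['cx'],c['fy']*q[1]/q[2]+c['cy']])
def save(c,f,crop=None,s=1):
    im=c['pixels'][:,:,::-1]
    if crop: im=im[crop[1]:crop[3],crop[0]:crop[2]]
    cv2.imwrite('pics/'+f,cv2.resize(im,None,fx=s,fy=s,interpolation=cv2.INTER_CUBIC))
E
python3 - <<'E'
from h import *
for n in ['top','side']:
    c=cam(n); save(c,n+'0.png',s=1.5)
    print(n,c['t'].round(3),c['R'].round(2).tolist(),c['fx'],c['cx'],c['cy'])
    for t,z in [('dispenser',0),('mount_out',0),('plunger_top',.08),('nest_seat',0),('mount0',0),('dish_a',0),('vial',0),('tape',0),('gelbox',0),('knife',0),('tweezers',0)]:
        for d in spotter.landmark_of(t,n)[:4]: print(t,round(d['conf'],2),np.round(d['uv'],1),px2w(c,d['uv'],z).round(3)[:2])
print(env.get_state())
E
```

```text
pics
top [0.447 0.022 1.361] [[0.02, -1.0, 0.04], [-1.0, -0.02, -0.02], [0.03, -0.04, -1.0]] 388.63664961948155 254.218414628788 192.28901184765502
dispenser 0.83 [332.8 248. ] [ 0.308 -0.291]
dispenser 0.79 [305.6 198.2] [ 0.48  -0.193]
dispenser 0.63 [290.7 229.2] [ 0.37  -0.142]
mount_out 0.92 [294.8 191.8] [ 0.502 -0.154]
mount_out 0.74 [322.8 247.3] [ 0.31  -0.256]
mount_out 0.71 [282.  223.2] [ 0.391 -0.111]
plunger_top 0.42 [304.1 238.6] [ 0.345 -0.177]
plunger_top 0.42 [347.6 248. ] [ 0.317 -0.322]
plunger_top 0.4 [329.1 200.9] [ 0.471 -0.258]
nest_seat 0.74 [309.1 145.4] [ 0.667 -0.202]
nest_seat 0.54 [345.1 141.1] [ 0.686 -0.329]
dish_a 0.94 [151.6 173.4] [0.554 0.348]
dish_a 0.81 [257.9 154.1] [ 0.631 -0.021]
dish_a 0.72 [156.5 135. ] [0.689 0.335]
vial 0.75 [157.3 136.1] [0.686 0.332]
vial 0.55 [334.  173.2] [ 0.571 -0.292]
tape 0.5 [160.4 210.9] [0.424 0.313]
gelbox 0.68 [369.7 166.4] [ 0.598 -0.418]
knife 0.7 [117.9 217.8] [0.397 0.459]
tweezers 0.4 [263.6 200.6] [ 0.468 -0.045]
side [0.396 1.07  0.718] [[-0.99, -0.03, 0.1], [-0.1, 0.51, -0.86], [-0.02, -0.86, -0.51]] 4
[... 1001 characters left out ...]
'clock': 1.2, 'joint_pos': array([-1.37660557e+00,  3.13180347e-01,  4.61007457e-02,  1.30363248e+00,
       -3.03040175e-05,  1.43121332e+00]), 'qvel': array([-0.00126193,  0.00108684,  0.00036201,  0.00049411,  0.00100463,
       -0.00020912]), 'tau': array([ 5.58786724e-04, -4.80477512e+01,  2.98811692e+01,  4.65805606e-04,
       -2.47412868e-05,  6.41215891e-06]), 'tcp_pos': array([ 0.18837229, -0.54329848,  0.20063468]), 'orientation': array([ 4.25186303e-05,  9.86106674e-01,  1.66113289e-01, -1.39964464e-05]), 'wrist_force': array([-0.67352446, -0.3271802 , -0.40537364]), 'ft_torque': array([-0.00743154, -0.05532326, -0.00901765]), 'grip_force': 0.0, 'finger_gap': 0.08531558416994536}
```

Run:
```python
import cv2
a=cv2.imread('pics/top0.png'); b=cv2.imread('pics/side0.png')
cv2.imwrite('pics/topc.png',cv2.resize(a[150:405,345:615],None,fx=2.3,fy=2.3,interpolation=2))
cv2.imwrite('pics/sidec.png',cv2.resize(b[180:330,270:540],None,fx=2.9,fy=2.9,interpolation=2))
```

```text
(no output)
```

View pics/topc.png

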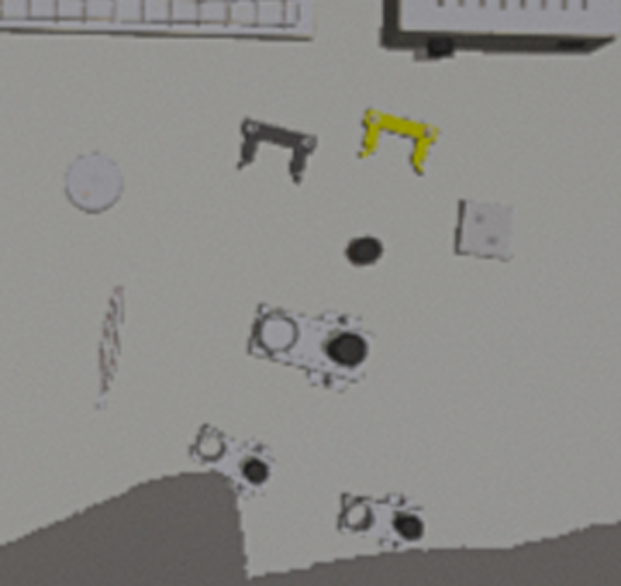

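View pics/sidec.png

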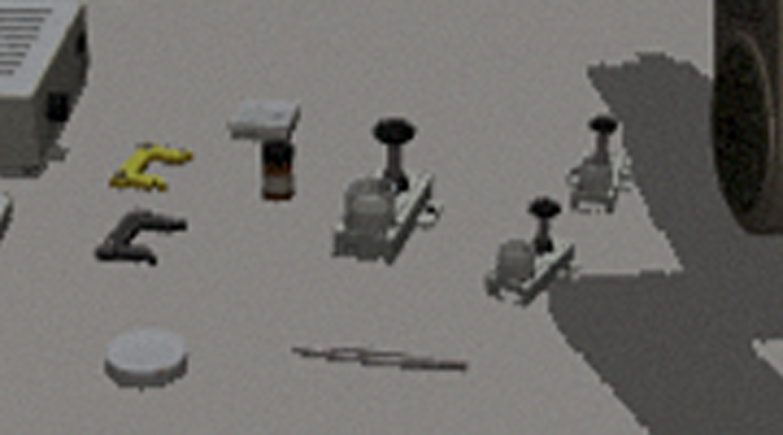

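Look-alikes in the top image: dispensers at (306,198) largest, (333,248) and (291,229) small. Nests are dark at (309,145) and yellow at (345,141). I choose the large dispenser and the dark nest. The opening of the dark U faces the robot, and the mount exits to world +y. I'll move above the plunger and check with a wrist crop.

Call:
jog_arm(increments=[[[0.144,-0.07,0,0,0,0,255],[0.144,-0.07,0,0,0,0,255],[0.144,-0.07,0,0,0,0,255],[0.144,-0.07,0,0,0,0,255],[0.144,-0.07,0,0,0,0,255],[0.144,-0.07,0,0,0,0,255],[0.144,-0.07,0,0,0,0,255],[0.144,-0.07,0,0,0,0,255],[0.144,-0.07,0,0,0,0,255],[0.144,-0.07,0,0,0,0,255],[0,0,0,0,0,-0.047,255],[0,0,0,0,0,-0.047,255],[0,0,0,0,0,-0.047,255],[0,0,0,0,0,-0.047,255],[0,0,0,0,0,-0.047,255],[0,0,0,0,0,-0.047,255],[0,0,0,0,0,-0.047,255],[0,0,0,0,0,-0.047,255],[0,0,0,0,0,-0.047,255],[0,0,0,0,0,-0.047,255]]], force=20)

```text
clock: 3.2
tcp_pos: [0.4712, -0.26, 0.2007]
orientation: [0.0, 0.615, 0.788, -0.0]
wrist_force: [-0.0, -0.3, -0.1]
finger_gap: -0.0002
grip_force: 0.0
```

Call:
jog_arm(increments=[[[0,0,0,0,0,-0.047,255],[0,0,0,0,0,-0.047,255],[0,0,0,0,0,-0.047,255],[0,0,0,0,0,-0.047,255],[0,0,0,0,0,-0.047,255],[0,0,0,0,0,-0.047,255],[0,0,0,0,0,-0.047,255],[0,0,0,0,0,0,255],[0,0,0,0,0,0,255]]])

```text
clock: 4.1
tcp_pos: [0.4712, -0.26, 0.2006]
orientation: [0.0, 0.15, 0.989, -0.0]
wrist_force: [-0.2, -1.2, 0.1]
finger_gap: -0.0001
grip_force: 0.0
```

Run:
```python
from h import *
s=env.get_state(); print(s['joint_pos'].round(3),s['tcp_pos'],s['finger_gap'],s['clock'],rot(s['orientation']).round(3).tolist())
c=cam('wrist'); save(c,'w1.png',s=1.5); print(c['t'],c['R'].round(2).tolist(),c['fx'])
for t,z in [('dispenser',0),('mount_out',0),('plunger_top',.08),('nest_seat',0),('vial',0)]:
    for d in spotter.landmark_of(t,'wrist')[:3]: print(t,round(d['conf'],2),np.round(d['uv'],1),px2w(c,d['uv'],z).round(4)[:2])
```

```text
[-0.653  0.241 -0.051  1.279 -0.    -0.352] [ 0.4711667  -0.26000519  0.20062132] -8.386408294467443e-05 4.1 [[-0.955, 0.297, 0.0], [0.297, 0.955, -0.0], [-0.0, -0.0, -1.0]]
[ 0.40417136 -0.24019544  0.37364408] [[0.3, 0.92, 0.27], [0.95, -0.29, -0.08], [0.0, 0.28, -0.96]] 340.0864240919617
dispenser 0.87 [306.4 151.9] [ 0.4864 -0.2054]
dispenser 0.77 [334.1  25.8] [ 0.3707 -0.1458]
dispenser 0.64 [179.1   6.9] [ 0.3083 -0.2884]
plunger_top 0.67 [298.9   3.5] [ 0.3543 -0.1884]
plunger_top 0.59 [245.  170.8] [ 0.469  -0.2692]
nest_seat 0.44 [256.3 320.1] [ 0.6796 -0.3238]
```

View pics/w1.png

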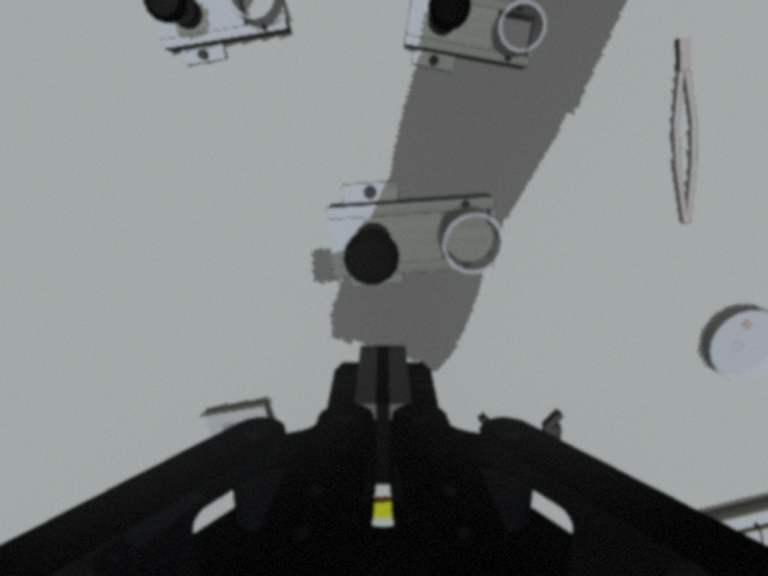

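The wrist picture shows the big dispenser: knob centre at about (247,169) in native pixels, tube rim at (315,161). The small look-alikes are at the top edge, the nest is partly hidden behind the gripper, and the tweezers are at (456,85). The choice is confirmed, so I'll refine the numbers.

Run:
```python
from h import *
w=cam('wrist'); t=cam('top'); sd=cam('side')
def P(c): return np.hstack([c['R'].T,-(c['R'].T@c['t'])[:,None]])
K=lambda c:np.array([[c['fx'],0,c['cx']],[0,c['fy'],c['cy']],[0,0,1]])
print('knob wrist',px2w(w,(247.3,169.3),.078),'tube wrist',px2w(w,(314.7,160.7),.056))
# housing edge z=.024
for uv in [(329,206),(492,195)]: print('edge',px2w(w,np.array(uv)/1.5,.024))
print('knob top', px2w(t,(330.6,201.4),.078),'tube',px2w(t,(310.3,196.5),.056))
# dark knob & nest segmentation
from scipy import ndimage
for n,c,(u,v),z in [('knobw',w,(247,169),.078)]:
    g=c['pixels'].max(2)<45; l,_=ndimage.label(g); m=l==l[v,u]; ys,xs=np.nonzero(m)
    print(n,m.sum(),xs.mean(),ys.mean(),px2w(c,(xs.mean(),ys.mean()),z))
p=spotter.landmark_of('nest_seat','top'); print(p[0]['uv'],px2w(t,p[0]['uv'],0))
for n,c in [('top',t),('side',sd)]:
    cams.read_camera(n)
    for d in spotter.cut_out('nest_seat',n)[:2]:
        (cx,cy),wh,a=cv2.minAreaRect(np.argwhere(d['region'])[:,::-1].astype(np.float32)); 
        b=cv2.boxPoints(((cx,cy),wh,a)); print(n,d['conf'],d['region'].sum(),[px2w(c,q,.008).round(4)[:2].tolist() for q in b])
save(t,'nest.png',(285,120,345,180),8)
s=env.get_state(); print(s['clock'])
```

```text
knob wrist [ 0.46874346 -0.26706152  0.078     ] tube wrist [ 0.48451548 -0.20526036  0.056     ]
edge [ 0.43994014 -0.28921272  0.024     ]
edge [ 0.46566483 -0.18081251  0.024     ]
knob top [ 0.4695083  -0.26368753  0.078     ] tube [ 0.48485568 -0.19954758  0.056     ]
knobw 1024 247.396484375 169.7734375 [ 0.46918209 -0.26710992  0.078     ]
[346.1, 143.9] [ 0.67572607 -0.33311378  0.        ]
top 0.59 194 [[0.6563, -0.1601], [0.7069, -0.1686], [0.6951, -0.2421], [0.6445, -0.2335]]
top 0.51 153 [[0.6778, -0.2884], [0.7175, -0.2957], [0.705, -0.3682], [0.6653, -0.3608]]
side 0.69 129 [[0.7041, -0.172], [0.6798, -0.2791], [0.6384, -0.2228], [0.6643, -0.1223]]
4.8
```

View pics/nest.png

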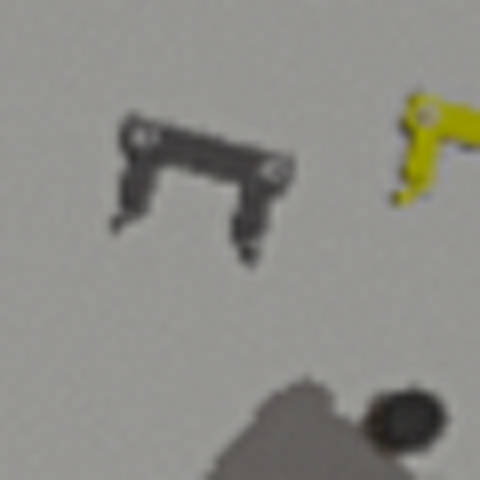

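Call:
jog_arm(increments=[[[0,-0.027,0.09,0,0,0,255],[0,0,0.09,0,0,0,255],[0,0,0.09,0,0,0,255],[0,0,0.09,0,0,0,255],[0,0,0.09,0,0,0,255],[0,0,0,0,0,0,255],[0,0,0.012,0,0,0,255],[0,0,0.012,0,0,0,255],[0,0,0.012,0,0,0,255],[0,0,0.012,0,0,0,255],[0,0,0.012,0,0,0,255]]])

```text
clock: 5.9
tcp_pos: [0.4695, -0.2667, 0.0734]
orientation: [0.0, 0.148, 0.989, -0.0]
wrist_force: [-1.1, -1.1, -0.5]
finger_gap: -0.0001
grip_force: 0.0
```

Force is near zero at z=73 mm, so I'll check for contact before going on.

Run:
```python
from h import *
s=env.get_state(); print(s['wrist_force'],s['tcp_pos'])
w=cam('wrist'); t=cam('side')
a=cv2.resize(w['pixels'][90:290,150:350,::-1],(400,400),interpolation=2); b=cv2.resize(t['pixels'][120:200,230:310,::-1],(400,400),interpolation=2)
cv2.imwrite('pics/press.png',np.hstack([a,b]))
print(env.get_state()['wrist_force'],w2px(w,[.469,-.2667,.08]),w2px(t,[.469,-.2667,.08]))
```

```text
[-1.10654188 -1.0563261  -0.52764933] [ 0.469499   -0.26672786  0.07337906]
[ 0.11700552 -0.593944   -0.7118695 ] [256.25170264 225.16221409] [270.34071253 148.49461025]
```

View pics/press.png

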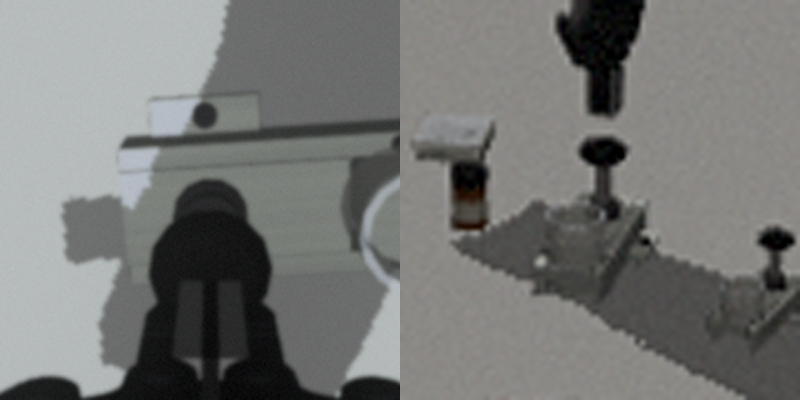

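Run:
```python
from h import *
from scipy import ndimage
s=env.get_state(); T=s['tcp_pos']
w=cam('wrist'); sd=cam('side'); t=cam('top')
for n,c in [('w',w),('s',sd),('t',t)]: print(n,'tcp px',w2px(c,T),[w2px(c,[.469,-.2667,z]).round(1).tolist() for z in (.05,.065,.08)])
im=sd['pixels'].max(2).astype(int); print(im[136:176:1,268:274].min(1))
for z in (0,.024): print('disp origin',w2px(sd,[.4845,-.2053,z]),w2px(t,[.4845,-.2053,z]))
print(np.array(w['mount']).round(4).tolist(), w['t'])
g=t['pixels'].max(2)<60; print(t['pixels'].max(2)[190:212,318:342])
```

```text
w tcp px [256.41285613 221.27836061] [[255.6, 207.4], [255.7, 216.3], [255.8, 226.6]]
s tcp px [270.31943916 150.38097493] [[270.3, 156.1], [270.3, 152.3], [270.3, 148.5]]
t tcp px [331.04595769 201.58470673] [[329.7, 201.7], [330.6, 201.6], [331.6, 201.6]]
[ 12  10   5   1   1   3  37  85 132 139 141  67   0   1   2   7   0  29
  44  48  46  45  49  47  26  18  20  12  62  74  71  69  70  64  54  50
  43  45  46  48]
disp origin [264.80278874 176.62980839] [309.23131567 197.04126633]
disp origin [264.79067869 170.6085134 ] [310.38853486 196.87530762]
[[-0.0015, -0.9601, -0.2798, 0.0699], [1.0, -0.0018, 0.0006, -0.001], [-0.0011, -0.2798, 0.9601, -0.173], [0.0, 0.0, 0.0, 1.0]] [ 0.40201259 -0.24682377  0.24585786]
[[ 96  96  98  92  89  93 107 110 101  99 103  96  96  93  98  99  95  83
   50  30  31  33  41  57]
 [ 94 103  95  69  41  48  84 110 115 117 109  87  90 101 104  99  76  41
   26  27  36  40  56  64]
 [115 114 101  64  33  31  36  63  92  97  59  56  91 120 121  91  40  24
   30  38  38  49  61  56]
 [120 110  96  47  37  40  33  31  46  55  38  46  76 107  99  44  23  31
[... 1146 characters left out ...]
09 118 117 105  96 108 117 110  90  58  51  50  37  27  26  32  39
   34  38  46  44  46  55]
 [ 88  99 113 107 109 109 117 118 111 102 100  97  89  67  38  23  26  32
   37  38  46  34  35  39]
 [ 86  77  97  86  99 105 111 106 107 111 119 116 108 100  84  43  23  25
   33  37  38  37  30  34]
 [ 91  87 113 113 112  95  81  74  95 104 116 107 113 133 147  98  37  21
   29  35  35  37  37  34]
 [101 110 116 115 116 103  68  72 105 116 117 102 119 145 146 132  83  32
   23  28  38  40  46  39]
 [106 120 107 108 107  88  46  67 119 155 155 151 142 122 110 128 138  84
   32  26  28  32  41  44]
 [ 96  95  85  92 104 101  70 101 140 156 155 148 145 147 149 151 152 136
   86  56  33  26  34  39]]
```

The side view shows daylight between fingertips and knob, about 8 px or 30 mm. The fingertips therefore end some 30 mm above the reported TCP, which both views support. Horizontal alignment is good, so I'll descend gently until force appears.

Call:
jog_arm(increments=[[[0,0,0.012,0,0,0,255],[0,0,0.012,0,0,0,255],[0,0,0.012,0,0,0,255],[0,0,0.012,0,0,0,255],[0,0,0.012,0,0,0,255]]])

```text
clock: 6.65
tcp_pos: [0.4691, -0.2665, 0.0577]
orientation: [-0.0, 0.148, 0.989, 0.0]
wrist_force: [0.5, -0.3, 0.8]
finger_gap: 0.0004
grip_force: 0.0
```

Call:
jog_arm(increments=[[[0,0,0.012,0,0,0,255],[0,0,0.012,0,0,0,255]]])

```text
clock: 6.85
tcp_pos: [0.4692, -0.2665, 0.0518]
orientation: [-0.0, 0.148, 0.989, -0.0]
wrist_force: [-0.1, -0.8, -0.9]
finger_gap: -0.0
grip_force: 0.0
```

Call:
jog_arm(increments=[[[0,0,0.008,0,0,0,255],[0,0,0.008,0,0,0,255]]])

```text
clock: 7.05
tcp_pos: [0.4691, -0.2664, 0.0481]
orientation: [-0.0, 0.148, 0.989, -0.0]
wrist_force: [-1.0, 0.6, 2.5]
finger_gap: 0.0
grip_force: 1.6
```

Call:
jog_arm(increments=[[[0,0,0.008,0,0,0,255],[0,0,0.008,0,0,0,255]]])

```text
clock: 7.25
tcp_pos: [0.4692, -0.2665, 0.0444]
orientation: [0.0, 0.148, 0.989, -0.0]
wrist_force: [-1.5, 0.9, 4.4]
finger_gap: -0.0
grip_force: 2.6
```

Run:
```python
from h import *
sd=cam('side'); im=sd['pixels'].max(2).astype(int); print(im[136:166,268:274].min(1)); s=env.get_state(); print(s['tcp_pos'],s['wrist_force'])
```

```text
[ 3  0  0  0  0  2  2  0  0  6  0  6 12 17 25  6  2  0  7 44 51 48 49 50
 27 14 11  9 66 76]
[ 0.46916777 -0.2664613   0.04410728] [-1.18973207  1.04877686  3.99776881]
```

Contact came at TCP z≈0.0495, so the offset is about 30 mm and the full press should be at TCP z≈0.0195. I'll continue the press.

Call:
jog_arm(increments=[[[0,0,0.01,0,0,0,255],[0,0,0.01,0,0,0,255],[0,0,0.01,0,0,0,255],[0,0,0.01,0,0,0,255],[0,0,0.01,0,0,0,255],[0,0,0.01,0,0,0,255],[0,0,0.01,0,0,0,255],[0,0,0.01,0,0,0,255],[0,0,0.008,0,0,0,255],[0,0,0,0,0,0,255]]])

```text
clock: 8.3
tcp_pos: [0.4692, -0.2665, 0.0225]
orientation: [0.0, 0.148, 0.989, -0.0]
wrist_force: [-2.6, 1.4, 7.8]
finger_gap: -0.0001
grip_force: 3.8
```

Call:
jog_arm(increments=[[[0,0,0.006,0,0,0,255],[0,0,0,0,0,0,255]]])

```text
clock: 8.5
tcp_pos: [0.4692, -0.2665, 0.0212]
orientation: [0.0, 0.148, 0.989, -0.0]
wrist_force: [-2.3, 1.2, 8.4]
finger_gap: -0.0002
grip_force: 3.9
```

Call:
jog_arm(increments=[[[0,0,0.006,0,0,0,255],[0,0,0,0,0,0,255]]])

```text
clock: 8.7
tcp_pos: [0.4692, -0.2665, 0.0197]
orientation: [0.0, 0.148, 0.989, -0.0]
wrist_force: [-1.9, 1.7, 7.9]
finger_gap: 0.0002
grip_force: 4.0
```

Call:
jog_arm(increments=[[[0,0,0.004,0,0,0,255],[0,0,0,0,0,0,255]]])

```text
clock: 8.9
tcp_pos: [0.4693, -0.2665, 0.0193]
orientation: [0.0, 0.148, 0.989, -0.0]
wrist_force: [-4.2, 2.5, 12.3]
finger_gap: 0.0003
grip_force: 6.1
```

Call:
jog_arm(increments=[[[0,0,0.004,0,0,0,255],[0,0,0,0,0,0,255]]])

```text
clock: 9.1
tcp_pos: [0.4693, -0.2666, 0.0193]
orientation: [0.001, 0.148, 0.989, -0.0]
wrist_force: [-6.0, 3.6, 19.6]
finger_gap: -0.0001
grip_force: 9.6
```

The plunger is at its stop: z held at 19.3 mm while the force rose to 20 N. I'll release it and move to look at both the mount and the nest.

Call:
jog_arm(increments=[[[0,0,-0.02,0,0,0,255],[0,0,-0.02,0,0,0,255],[0,0,-0.03,0,0,0,255],[0,0,-0.03,0,0,0,255],[0,0,-0.04,0,0,0,255],[0,0,-0.06,0,0,0,255],[0,0,-0.1,0,0,0,255],[0,0,-0.1,0,0,0,255],[0,0,-0.1,0,0,0,255],[0,0,-0.08,0,0,0,255],[-0.08,0.08,0,0,0,0,255],[-0.08,0.08,0,0,0,0,255],[-0.08,0.08,0,0,0,0,255],[-0.08,0.08,0,0,0,0,255],[-0.08,0.08,0,0,0,0,255],[-0.08,0.08,0,0,0,0,255],[0,0,0,0,0,0,230],[0,0,0,0,0,0,220]]])

```text
clock: 10.9
tcp_pos: [0.6192, -0.1866, 0.1616]
orientation: [-0.0, 0.148, 0.989, -0.0]
wrist_force: [0.5, -0.3, -0.1]
finger_gap: 0.0119
grip_force: 0.0
```

Run:
```python
from h import *
s=env.get_state(); print(s['tcp_pos'],s['finger_gap'],rot(s['orientation'])[:,0],s['joint_pos'].round(2))
w=cam('wrist'); save(w,'w2.png',s=1.5)
for t,z in [('mount0',0),('nest_seat',0),('plunger_top',.08)]:
  for d in spotter.landmark_of(t,'wrist')[:3]: print(t,round(d['conf'],2),np.round(d['uv'],1),px2w(w,d['uv'],z).round(4)[:2])
t=cam('top')
for d in spotter.landmark_of('mount0','top')[:3]: print('top',round(d['conf'],2),np.round(d['uv'],1),px2w(t,d['uv'],0).round(4)[:2])
for p in [(303.4,137.1),(319.25,141.25)]: print('screw top',px2w(t,p,.008))
```

```text
[ 0.61923547 -0.18656361  0.16157014] 0.011857335524151597 [-9.56364409e-01  2.92175187e-01  8.81745557e-04] [-0.42  0.47  0.18  1.28 -0.   -0.12]
mount0 0.81 [248.2  23.4] [ 0.4971 -0.156 ]
nest_seat 0.87 [146.4 249.7] [ 0.6783 -0.3282]
plunger_top 0.63 [78.3 11.8] [ 0.4696 -0.2666]
top 0.69 [368.1 165.3] [ 0.6017 -0.4125]
screw top [ 0.69441256 -0.17978519  0.008     ]
screw top [ 0.68123948 -0.23594332  0.008     ]
```

View pics/w2.png

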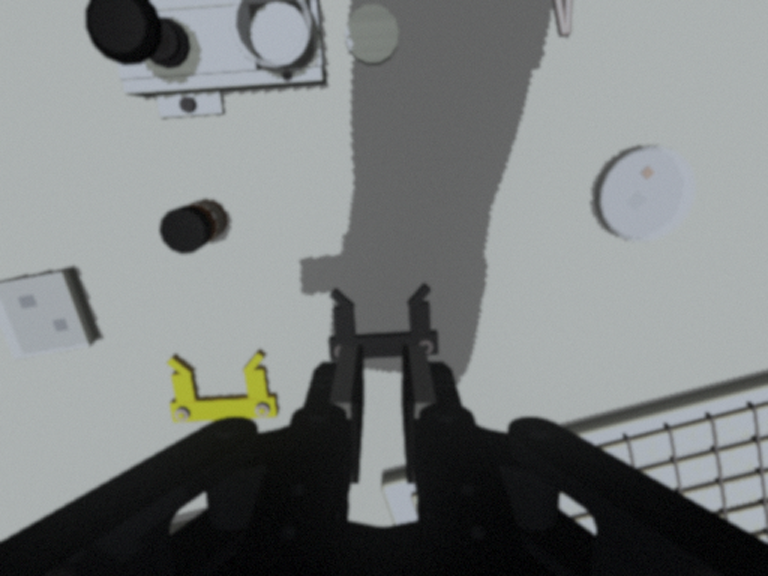

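The mount lies out at (248,22). The knob is up and the next mount is seated inside. The nest shows at about (255,212), opening toward the mount, with its back-wall face near row 222.

Run:
```python
from h import *
w=cam('wrist')
f=lambda u,v,z=.008: px2w(w,(u/1.5,v/1.5),z)[:2]
a,b=f(340,350),f(426,345); l,r=f(357,335),f(409,332); m1,m2=f(335,292),f(427,288)
print('screws',a,b,np.linalg.norm(a-b)); print('inner',l,r,np.linalg.norm(l-r)); print('mouth',m1,m2,np.linalg.norm(m1-m2))
d=np.mean([(b-a)/np.linalg.norm(b-a),(m2-m1)/np.linalg.norm(m2-m1)],0); d/=np.linalg.norm(d)  # +y-ish
n=np.array([d[1],-d[0]]); print('dir',d,'axis',n,np.degrees(np.arctan2(n[1],n[0])))
for nm,p,x in [('scr',(a+b)/2,.024),('inner',(l+r)/2,.016),('mouth',(m1+m2)/2,-.017)]: print(nm,'seat',p-x*n)
g=w['pixels'].mean(2).astype(np.uint8)[0:60,215:285]
c=cv2.HoughCircles(cv2.resize(g,None,fx=4,fy=4),cv2.HOUGH_GRADIENT,2,100,param1=60,param2=20,minRadius=50,maxRadius=85); print(c)
if c is not None:
  for q in c[0][:2]: print(px2w(w,(q[0]/4+215-.4,q[1]/4-.4),.01))
```

```text
screws [ 0.68210003 -0.23876399] [ 0.69621146 -0.18054871] 0.05990117890711122
inner [ 0.67492705 -0.22399193] [ 0.68342236 -0.18909283] 0.03591820719124883
mouth [ 0.64095472 -0.2285193 ] [ 0.65657575 -0.16861458] 0.06190792708607636
dir [0.24396169 0.96978487] axis [ 0.96978487 -0.24396169] -14.120480964507923
scr seat [ 0.66588091 -0.20380127]
inner seat [ 0.66365815 -0.20263899]
mouth seat [ 0.66525158 -0.20271429]
[[[ 79.  211.   76.8]]]
[ 0.51698943 -0.17601484  0.01      ]
```

Before lowering beside the 56 mm tube I want the gripper's real profile, since the fingers end short of the TCP. I'll turn the tool so the side camera sees its width.

Call:
jog_arm(increments=[[[0,0,0,0,0,0.045,220],[0,0,0,0,0,0.045,220],[0,0,0,0,0,0.045,220],[0,0,0,0,0,0.045,220],[0,0,0,0,0,0.045,220],[0,0,0,0,0,0.045,220],[0,0,0,0,0,0.045,220],[0,0,0,0,0,0.045,220],[0,0,0,0,0,0.045,220],[0,0,0,0,0,0,220]]])

```text
clock: 12.25
tcp_pos: [0.6189, -0.1873, 0.1623]
orientation: [0.0, 0.707, 0.707, -0.0]
wrist_force: [0.7, -0.1, -0.7]
finger_gap: 0.0117
grip_force: 0.0
```

Run:
```python
from h import *
s=env.get_state(); T=s['tcp_pos']; c=cam('side'); print(T)
x0,y0,k=180,60,5
im=cv2.resize(c['pixels'][y0:y0+110,x0:x0+110,::-1],None,fx=k,fy=k,interpolation=2)
for h in (0,.03,.06,.09,.12):
    for dx in (-.04,.04,0):
        p=(w2px(c,T+[dx,0,h])-[x0,y0])*k; cv2.drawMarker(im,tuple(int(v) for v in p),(0,0,255) if dx else (0,255,0),0,14,1)
cv2.imwrite('pics/grip.png',im)
```

```text
[ 0.6188716  -0.18725918  0.16228884]
```

View pics/grip.png

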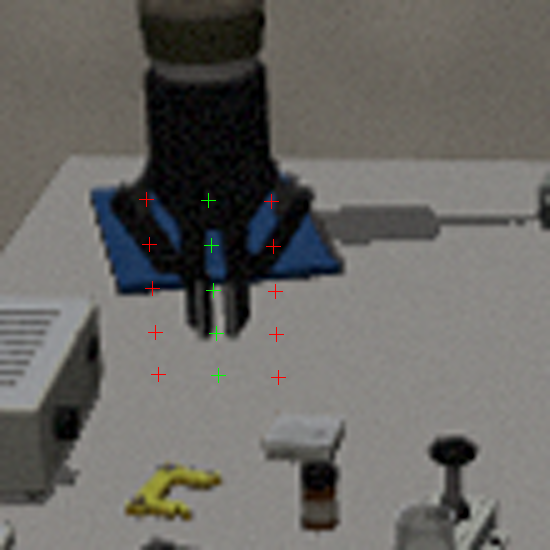

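The side view with 30 mm height marks shows the fingertips at +30 mm above the TCP. The outer links are about ±35 mm wide at tube-rim height, so a centred push would brush the tube. I'll start the push with the -y finger (TCP 13 mm to +y), then recentre once clear of the tube.

Call:
jog_arm(increments=[[[0,0,0,0,0,-0.046,220],[0,0,0,0,0,-0.046,220],[0,0,0,0,0,-0.046,220],[0,0,0,0,0,-0.046,220],[0,0,0,0,0,-0.046,220],[0,0,0,0,0,-0.046,220],[0,0,0,0,0,-0.046,220],[0,0,0,0,0,-0.046,220],[0,0,0,0,0,-0.046,220],[0.134,0.008,0,0,0,0,220],[0.134,0.008,0,0,0,0,220],[0.134,0.008,0,0,0,0,220],[0.134,0.008,0,0,0,0,220],[0.134,0.008,0,0,0,0,220],[0,0,0.12,0,0,0,220],[0,0,0.12,0,0,0,220],[0,0,0.12,0,0,0,220],[0,0,0.12,0,0,0,220],[0,0,0.1,0,0,0,220],[0,0,0,0,0,0,220]]])

```text
clock: 14.3
tcp_pos: [0.4574, -0.1315, 0.0144]
orientation: [-0.003, 0.133, 0.991, 0.001]
wrist_force: [-0.2, 0.2, 0.6]
finger_gap: 0.0121
grip_force: 0.0
```

Run:
```python
from h import *
s=env.get_state(); T=s['tcp_pos']; Rm=rot(s['orientation']); print(T,Rm[:,0],Rm[:,1],s['clock'],s['wrist_force'])
for p in [(.497,-.156),(.665,-.203)]: print('in tool xy',Rm[:,:2].T@(np.array([*p,T[2]])-T))
```

```text
[ 0.45740845 -0.13151848  0.01436243] [-0.96458434  0.26370786  0.00593407] [0.26371816 0.96459925 0.0010118 ] 14.3 [-0.15529269  0.17133572  0.56400316]
in tool xy [-0.04464536 -0.01317384]
in tool xy [-0.2190898  -0.01420536]
```

Call:
jog_arm(increments=[[[0,0,0.04,0,0,0,220],[0,0,0.04,0,0,0,220],[0,0,0.04,0,0,0,220],[0,0,0.024,0,0,0,220],[0,0,0.012,0,0,0,220],[0,0,0.01,0,0,0,220],[0,0,0,0,0,0,220]]])

```text
clock: 15.0
tcp_pos: [0.4603, -0.1327, -0.0245]
orientation: [-0.0, 0.134, 0.991, -0.0]
wrist_force: [-1.2, 0.5, -0.7]
finger_gap: 0.0118
grip_force: 0.0
```

Call:
jog_arm(increments=[[[0,0,0.01,0,0,0,220],[0,0,0,0,0,0,220],[-0.016,0,0,0,0,0,220],[-0.016,0,0,0,0,0,220],[-0.016,0,0,0,0,0,220],[-0.016,0,0,0,0,0,220],[-0.016,0,0,0,0,0,220],[-0.016,0,0,0,0,0,220]]])

```text
clock: 15.8
tcp_pos: [0.4838, -0.1392, -0.0269]
orientation: [-0.0, 0.134, 0.991, -0.0]
wrist_force: [0.2, -0.4, 0.4]
finger_gap: 0.0114
grip_force: 0.1
```

Run:
```python
from h import *
s=env.get_state(); T=s['tcp_pos']; Rm=rot(s['orientation']); print(T,s['wrist_force'])
w=cam('wrist'); save(w,'w3.png',s=1.2)
for d in spotter.landmark_of('mount0','wrist')[:2]:
  p=px2w(w,d['uv'],0); print(d['conf'],d['uv'],p,Rm[:,:2].T@(p-T))
```

```text
[ 0.48380884 -0.1392285  -0.02694075] [ 0.21045657 -0.37940406  0.38775247]
0.7 [228.8, 294.1] [ 5.06706713e-01 -1.59857047e-01  2.77555756e-17] [-0.02756108 -0.01379372]
```

View pics/w3.png

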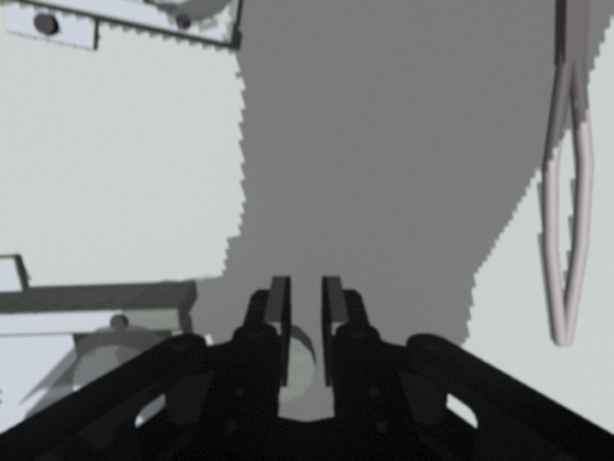

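Wrist view: the mount at (229,294) is just touching the front of the -y finger, offset −13.8 mm, with the tweezers well clear on the right. I'll push on past the dispenser.

Call:
jog_arm(increments=[[[-0.02,0,0,0,0,0,220],[-0.02,0,0,0,0,0,220],[-0.02,0,0,0,0,0,220],[-0.02,0,0,0,0,0,220]]])

```text
clock: 16.3
tcp_pos: [0.5033, -0.1446, -0.0269]
orientation: [0.0, 0.134, 0.991, -0.0]
wrist_force: [-0.4, -0.6, -0.7]
finger_gap: 0.0118
grip_force: 0.0
```

Call:
jog_arm(increments=[[[-0.02,0,0,0,0,0,220],[-0.02,0,0,0,0,0,220],[-0.02,0,0,0,0,0,220],[-0.02,0,0,0,0,0,220],[-0.02,0,0,0,0,0,220],[-0.02,0,0,0,0,0,220],[-0.02,0,0,0,0,0,220],[-0.02,0,0,0,0,0,220],[-0.012,0,0,0,0,0,220],[-0.006,0,0,0,0,0,220],[0,0,0,0,0,0,220]]])

```text
clock: 17.4
tcp_pos: [0.5458, -0.1563, -0.027]
orientation: [0.0, 0.134, 0.991, -0.0]
wrist_force: [-0.5, 1.8, -0.7]
finger_gap: 0.0117
grip_force: 0.0
```

Run:
```python
from h import *
s=env.get_state(); T=s['tcp_pos']; Rm=rot(s['orientation']); print(T,s['wrist_force'])
print('seat',Rm[:,:2].T@(np.array([.665,-.203,T[2]])-T))
for n in ('wrist','side','top'):
  w=cam(n)
  for d in spotter.landmark_of('mount0',n)[:3]:
    p=px2w(w,d['uv'],0); print(n,round(d['conf'],2),d['uv'],p[:2],Rm[:,:2].T@(p-T))
```

```text
[ 0.54578182 -0.156333   -0.02695509] [-0.47935502  1.80029632 -0.69931172]
seat [-0.12733858 -0.01325402]
wrist 0.63 [229.3, 294.4] [ 0.56889714 -0.17677108] [-0.02772232 -0.01355019]
side 0.52 [243.2, 177.8] [ 0.55922453 -0.19215882] [-0.02249402 -0.03095728]
side 0.42 [278.9, 282.7] [0.41450518 0.31551571] [0.25212261 0.41988951]
top 0.63 [148.3, 173.3] [0.55438097 0.35930964] [0.12894757 0.49933167]
top 0.51 [120.1, 216.7] [0.40126033 0.4515659 ] [0.30109935 0.54750753]
```

Mount and seat are both at about −13.5 mm in tool y, so the line is true. I'll back off 6 mm, recentre so the fingertips cradle the disc, and push toward the nest.

Call:
jog_arm(increments=[[[0.024,0,0,0,0,0,220],[0,-0.027,0,0,0,0,220],[0,-0.027,0,0,0,0,220],[0,0,0,0,0,0,220],[-0.012,0,0,0,0,0,220],[-0.016,0,0,0,0,0,220],[-0.02,0,0,0,0,0,220],[-0.02,0,0,0,0,0,220],[-0.02,0,0,0,0,0,220],[-0.02,0,0,0,0,0,220],[-0.02,0,0,0,0,0,220],[-0.02,0,0,0,0,0,220],[-0.02,0,0,0,0,0,220],[-0.02,0,0,0,0,0,220],[-0.02,0,0,0,0,0,220],[-0.02,0,0,0,0,0,220],[-0.02,0,0,0,0,0,220],[0,0,0,0,0,0,220]]])

```text
clock: 19.5
tcp_pos: [0.5969, -0.1846, -0.0268]
orientation: [0.0, 0.134, 0.991, -0.0]
wrist_force: [-0.5, -0.0, -1.3]
finger_gap: 0.0116
grip_force: 0.0
```

Run:
```python
from h import *
s=env.get_state(); T=s['tcp_pos']; Rm=rot(s['orientation']); print(T,s['wrist_force'],s['clock'])
print('seat',Rm[:,:2].T@(np.array([.665,-.203,T[2]])-T))
a=cam('wrist'); b=cam('side')
cv2.imwrite('pics/mid.png',np.hstack([cv2.resize(a['pixels'][200:350,180:330,::-1],(400,400),interpolation=2),cv2.resize(b['pixels'][150:210,190:250,::-1],(400,400),interpolation=2)]))
for d in spotter.landmark_of('mount0','wrist')[:1]:
    p=px2w(a,d['uv'],0); print(round(d['conf'],2),d['uv'],p[:2],Rm[:,:2].T@(p-T))
```

```text
[ 0.59691732 -0.18455938 -0.02684704] [-0.51694199 -0.03426792 -1.30178684] 19.5
seat [-0.070535    0.00034295]
0.96 [257.5, 294.8] [ 0.62404136 -0.19168623] [-0.02806632  0.00034343]
```

View pics/mid.png

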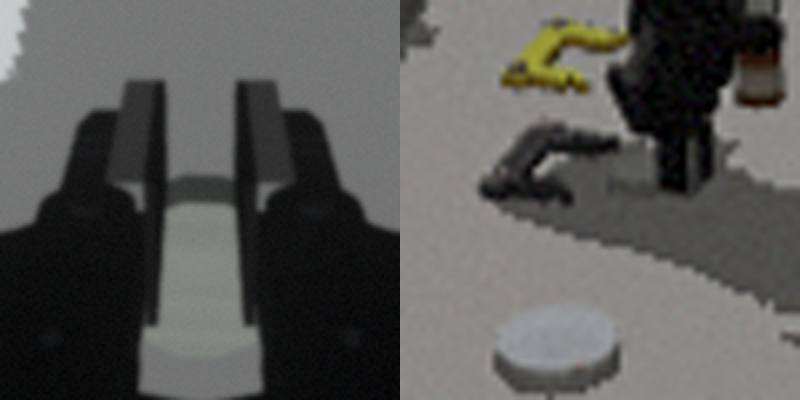

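Left: the disc is centred between the two fingertips. Right: it is lined up with the dark nest's mouth, at about (205,175) in the side image. 43 mm remain. I'll go 36 mm, then small steps watching the force.

Call:
jog_arm(increments=[[[-0.016,0,0,0,0,0,220],[-0.016,0,0,0,0,0,220],[-0.016,0,0,0,0,0,220],[-0.016,0,0,0,0,0,220],[-0.016,0,0,0,0,0,220],[-0.016,0,0,0,0,0,220],[-0.016,0,0,0,0,0,220],[-0.016,0,0,0,0,0,220],[-0.016,0,0,0,0,0,220],[0,0,0,0,0,0,220]]])

```text
clock: 20.65
tcp_pos: [0.6314, -0.194, -0.0269]
orientation: [0.0, 0.134, 0.991, -0.0]
wrist_force: [0.2, -0.4, -0.2]
finger_gap: 0.0119
grip_force: 0.0
```

Call:
jog_arm(increments=[[[-0.008,0,0,0,0,0,220],[-0.008,0,0,0,0,0,220],[0,0,0,0,0,0,220]]])

```text
clock: 20.95
tcp_pos: [0.6348, -0.1949, -0.0269]
orientation: [0.0, 0.134, 0.991, -0.0]
wrist_force: [-0.1, -0.3, -0.0]
finger_gap: 0.0116
grip_force: 0.0
```

Call:
jog_arm(increments=[[[-0.006,0,0,0,0,0,220],[-0.006,0,0,0,0,0,220],[0,0,0,0,0,0,220]]])

```text
clock: 21.25
tcp_pos: [0.6377, -0.1958, -0.0269]
orientation: [0.0, 0.134, 0.991, -0.0]
wrist_force: [-0.8, 0.1, -0.7]
finger_gap: 0.0118
grip_force: 0.0
```

Call:
jog_arm(increments=[[[-0.004,0,0,0,0,0,220],[0,0,0,0,0,0,220]]])

```text
clock: 21.45
tcp_pos: [0.6385, -0.196, -0.0269]
orientation: [0.0, 0.134, 0.991, -0.0]
wrist_force: [-0.5, 0.6, 0.8]
finger_gap: 0.0114
grip_force: 0.0
```

Call:
jog_arm(increments=[[[-0.004,0,0,0,0,0,220],[0,0,0,0,0,0,220]]])

```text
clock: 21.65
tcp_pos: [0.6395, -0.1962, -0.0269]
orientation: [0.0, 0.134, 0.991, -0.0]
wrist_force: [-0.1, -0.1, 0.6]
finger_gap: 0.0117
grip_force: 0.0
```

Call:
jog_arm(increments=[[[-0.004,0,0,0,0,0,220],[0,0,0,0,0,0,220]]])

```text
clock: 21.85
tcp_pos: [0.6398, -0.1963, -0.027]
orientation: [-0.001, 0.134, 0.991, 0.0]
wrist_force: [-1.4, 0.3, 1.1]
finger_gap: 0.0119
grip_force: 0.9
```

Call:
jog_arm(increments=[[[-0.004,0,0,0,0,0,220],[0,0,0,0,0,0,220]]])

```text
clock: 22.05
tcp_pos: [0.6401, -0.1963, -0.0272]
orientation: [-0.001, 0.134, 0.991, 0.0]
wrist_force: [-4.6, 0.7, 1.5]
finger_gap: 0.012
grip_force: 2.5
```

The push is blocked at the expected seat distance (4.6 N). I'll back off straight and look.

Call:
jog_arm(increments=[[[0.012,0,0,0,0,0,220],[0.02,0,0,0,0,0,220],[0.03,0,0,0,0,0,220],[0.03,0,0,0,0,0,220],[0,0,-0.06,0,0,0,220],[0,0,-0.1,0,0,0,220],[0,0,-0.1,0,0,0,220],[0,0,-0.1,0,0,0,220],[0,0,-0.1,0,0,0,220],[0,0,-0.1,0,0,0,220],[0,0,-0.1,0,0,0,220],[0,0,-0.1,0,0,0,220],[-0.1,0,0,0,0,0,220],[-0.1,0,0,0,0,0,220],[0,0,0,0,0,0,220]]])

```text
clock: 23.55
tcp_pos: [0.6692, -0.2046, 0.1625]
orientation: [0.001, 0.134, 0.991, -0.0]
wrist_force: [0.3, -0.7, -1.1]
finger_gap: 0.0119
grip_force: 0.0
```

Run:
```python
from h import *
s=env.get_state(); print(s['tcp_pos'],s['clock'])
w=cam('wrist'); cv2.imwrite('pics/end.png',np.hstack([cv2.resize(w['pixels'][100:250,180:330,::-1],(400,400),interpolation=2),cv2.resize(w['pixels'][:,:,::-1],(400,300))[:,:].repeat(1,0) if 0 else cv2.copyMakeBorder(cv2.resize(w['pixels'][:,:,::-1],(400,300)),0,100,0,0,0)]))
for t,z in [('mount0',0),('nest_seat',0)]:
  for d in spotter.landmark_of(t,'wrist')[:3]: print(t,round(d['conf'],2),np.round(d['uv'],1),px2w(w,d['uv'],z)[:2])
```

```text
[ 0.66917908 -0.20462792  0.16247181] 23.55
mount0 0.74 [254.5 153.5] [ 0.66234381 -0.20383176]
```

View pics/end.png

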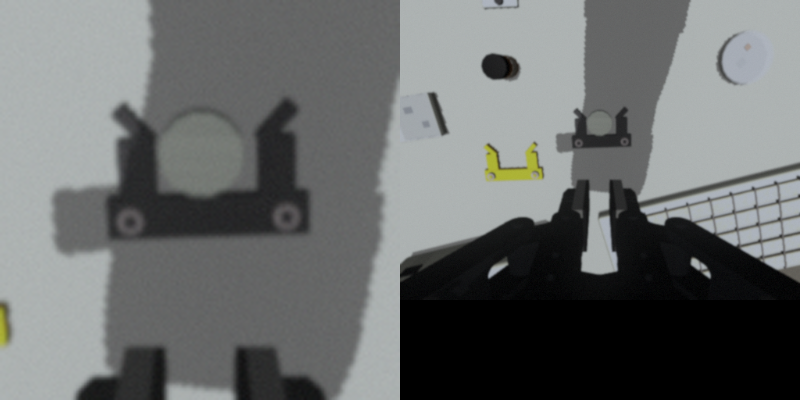

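The mount lies flat in the dark nest at (255,154). Its edge meets the back-wall face, and the vial, dish, box and yellow nest are undisturbed. I'll hand in.

```bash
python3 -c "
from h import *
print(ticket.hand_in())"
```

```text
the job is handed in; nothing more can be done
None
```

Done and handed in at about 24 s of the 61 s allowed: one full plunger press brought out a single mount, which I slid flat into the dark nest until it rested against the back wall; the last wrist image shows it seated there, with nothing else in view moved.

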